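Index the spindle to its flat and hold the V-pulley on it

ROBOT

A 7-joint arm with a two-finger parallel gripper is mounted at the origin on a cart in front of the work surface, level with it; the furniture and walls round the work are solid. World frame = base frame: x ahead of the robot, y to its left, z up, the work surface at z = 0. Lengths are in m, angles in degrees, forces in N, time in s.
With the tool pointing down it reaches from about 0.425 to 0.875 m from the base axis. Payload 4.7 kg.
Tool frame: the origin (TCP) lies midway between the tips of the shut fingers; the grasp point (between the pads) lies 19 mm behind it; z points along the fingers, y is the direction in which the jaws open and shut (so a half turn about z gives the same grasp; the last joint's range is limited). The gripper opens to 87 mm and grips with 3 to 60 N. Pads are 19 mm wide; open, the fingers measure 117 mm over their backs; the gripper's body (75 mm by 190 mm) begins 51 mm behind the grasp point.
Start: joints at [75.579, 18.392, -4.016, 83.108, 1.295, 78.541, -3.26], TCP at [0.171, -0.627, 0.223] pointing down, gripper open.
Joint ranges: [-163.93, 163.93], [-17.29, 119.83], [-79.2, 71.16], [3.27, 140.29], [-89.18, 269.18], [5.43, 117.66], [-154.24, 154.24]. Speed limits (degrees/s): [147.25, 147.25, 180, 180, 180, 180, 180].

INTERFACE

Orientations are given as [roll, pitch, yaw] about the fixed x, y, z axes, in that order (R = Rz(yaw) Ry(pitch) Rx(roll)).
In Python, from cell import env gives the robot as it stands.
- The arm moves only by the tool apply_moves, never from a script. Its argument "targets" is a list of rows, each a list of 2 entries, a list of its own where there are three numbers: the shift along the world's x, y, z in mm, then the turn, a rotation vector about the world's x, y, z in rad. A call has 1 to 8 rows; each row is the pose to reach, as a shift and turn from the pose commanded when the call began; what a row does not reach only later rows make up. A row lasts 1/10 s, in which the tool goes at most 50 mm and 8.59 degrees, less where a joint would pass 70% of its speed; a pose out of reach is approached as far as the arm can. A call with a gripper value outside its range is refused whole. "hand" is the finger opening in mm, from 0 to 87, set as the call begins (left out, the last holds). The fingers move at their own pace and stop on an object; "squeeze" is the grip in N (left out, the last holds). Time passes only in rows, so rows that repeat a pose let the fingers close. It gives the time, the measured TCP pose, the force and the opening at its end, in the units of the state.
- env.get_obs(): the state, without advancing time (a new reading comes with each control period).
- env.read_camera(name): name is "scene" or "side" or "wrist"; returns a dict with "image" (384x512x3 uint8, red, green, blue), "camera_matrix" (3x3 intrinsics, pixels), "camera_from_world" (4x4, takes a point from world to camera coordinates); the wrist camera has in their place "mount" (4x4, takes a point from camera to tool coordinates, whose origin is the TCP and whose axes are the flange's). Camera axes: x right, y down, z forward; pixel columns grow to the right and rows downward; lengths in m; the calibration is good to about 2 mm. A picture is of the moment at which its call begins: read the wrist's pose just before it. There is no depth.
- env.sign_off(): hands the job in, once; it reports no verdict.
Trained networks look in a picture, given as the dict that the camera call returned (one of the last four; its "shot" number tells which), for a name from the list of things; names that differ only in an ending like _2 or _b are one class to them, and where a whole thing is asked for, a point or a joint stands for the part that bears it (a point fixed in the world has none). Each returns a list of dicts, best first, with "conf" (0 to 1); they miss things now and then, are a little off and sometimes report something else, mostly with a low value. They report only what shows in the picture. A call takes as long as a camera call. They do not tell look-alikes from the thing itself.
- env.regions_of(picture, target): "region" (384x512 bool, what is visible of it) and "rect" ([left, top, right, bottom] in pixels, round what is visible of it).
The state is a dict: "time_s": time; "qpos": joint angles; "joint_velocities": joint speeds; "effort": joint torques, N m; "tool_pos": TCP position; "tool_rot": TCP orientation; "force": force on the tool from outside, world axes, zero at the start; "wrist_torque": the same for the moment, N m; "grip_width": finger opening in m.
Only numpy, scipy, OpenCV 4.12 (cv2) and the standard library are available. Lean on these libraries where they do the work, as an engineer would, in place of code of your own. Each camera call takes 0.05 s, during which the arm holds its last target. There are 200 camera calls.

TASK

Feel for the milled flat on the bare upright spindle and, pinching the spindle with a fingertip square on that flat, click it round until the flat faces the hex driver. Then fetch the V-pulley, lower it rim first over the spindle with its set screw over the flat and facing the driver, and press it down against the spring washer until the screw is level with the driver's tip. Finish while still holding it pressed there, ready for the screw to be tightened; leave the bearing and the collets where they stand.

Things in the scene. Friction and masses are not known exactly. Their poses are not given: they have to be found in the camera images.
- fixture: Fixed grey indexing fixture, base plate 205 x 104 x 12 mm. Origin on the table under the axis of the upright spindle; +x points from the spindle to the hex driver (base spans x -95 to +110 mm, y +-52 mm), z up. It is turned differently at each start. Round bearing housing 100 mm across, 60 mm high; on it, 62 to 72 mm high, the dark eight-lobed index wheel, 78 mm across, turning with the spindle.
- detent_block (a point): Centre of the top of the grey block with the sprung detent roller: 80 mm from the spindle axis on the fixture's -x side, 76 mm above the table, 22 x 34 mm.
- driver_tip (a point): Tip of the hex driver, pointing level at the spindle: 29 mm from the axis along the fixture's +x, 103 mm above the table; it does not move. The rod, 7 mm thick, runs from here through a grey guide block (x 76 to 96 mm, 30 mm wide, 110 mm high) to a T handle at x 150 mm, 112 mm high. Fingers that stay above 112 mm clear all of it.
- spindle_top (a point): Centre of the top end of the steel spindle, on its axis, 142 mm above the table. The spindle is 20 mm in diameter, chamfered 2 mm at the top, and stands bare from 86 mm (top of the spring washer) up to 142 mm. Its axes turn with the spindle; its x points out of the flat.
- shaft_flat: The one milled flat of the spindle: origin at the centre of its face, 5.5 mm from the spindle axis, 114.5 mm above the table; its x axis points straight out of the flat. 16 mm wide, from 90 mm height to the top. Pinched square on the flat the spindle measures 15.5 mm, elsewhere up to 20 mm.
- spindle (a joint): Turn of the spindle (rad), anticlockwise from above positive; 0 = the flat faces the driver (along the fixture's +x). It clicks every 0.785 rad (0, 0.785, 1.571, ...); a click takes up to about 0.1 N m to leave, and let go within 0.25 rad of a click the spindle settles there by itself. It starts about one or two clicks to the positive side.
- thrust_washer (a joint): How far the sprung washer (36 mm across, round the spindle's foot, top face 86 mm above the table when free) is pressed down, in m: 0 free, 0.009 bottomed. About 4 N starts it, then 0.8 N per mm; 0.007 when the pulley on it has its screw level with the driver's tip. Let go, it pushes the pulley up again.
- pulley_center (a point): Centre of the loose aluminium V-pulley, on its axis, 17 mm above its underside. 34 mm high, about 0.16 kg: grooved rim 46 mm across (0 to 14 mm), plain hub 34 mm across (14 to 34 mm), bore 22 mm right through. Starts on the table, rim down; z up, x axis toward its set screw. Grip the hub with the fingers either side of the screw's direction, clear of the screw.
- set_screw (a point): Outer end of the pulley's dark set screw: a 9 mm head standing 5.5 mm out of the hub, 22.5 mm from the pulley's axis along its x, 24 mm above its underside. Its 6 mm inner tip stands 4 mm into the bore, so the pulley goes down the spindle only with the screw over the flat (within about 0.3 rad); else the tip lands on the spindle's end, the underside about 21 mm below the spindle's top.
- bearing_center (a point): Centre of a loose ball bearing, 42 mm outside, 20 mm bore, 12 mm high, lying flat on the table; half-way up. Not needed: leave it.
- collet_0: Loose grey steel collet 30 mm across, 32 mm high, behind the bearing and pulley; origin under its centre. Leave it.
- collet_1: Loose grey steel collet 25 mm across, 40 mm high, behind the bearing and pulley; origin under its centre. Leave it.
- collet_3: Loose grey steel collet 28 mm across, 22 mm high, behind the bearing and pulley; origin under its centre. Leave it.
Mind the look-alikes: they are no part of the job. Leave any green or orange look-alike of the part that bears pulley_center alone.

How it is judged:
By the outcome, as a careful person would: the job done as asked, in the order asked, and still so for the second after the job is handed in, while the arm keeps its last pose, push and grip.
It also fails if it takes over 58 s, if anything falls off the work surface, if the arm or the gripper's body presses on something with over 40 N, if the wrist force passes 120 N, or if a joint passes its speed limit or range.

## Working session

There is one attempt and no reset: what is moved stays moved. The work goes in short steps, Python scripts to look and compute and a tool call to move; the robot and the scene stay as the last step left them, time stands still between calls to the robot, and variables do not carry over. Pictures are saved under pics/ and viewed, about 8 in all and at most 12, crops included, and the job is handed in when it is done.

Besides the shell and the picture viewer there is one more tool, called after "Call:" as name([rows], argument=value, ...), one row to a line, values as JSON. apply_moves: Moves the arm, as the interface text tells. Its arguments: {"type":"object","properties":{"targets":{"type":"array","items":{"type":"array"}},"hand":{"type":"number"},"squeeze":{"type":"number"}},"required":["targets"]}

```bash
mkdir -p pics; ls; python3 - <<'E'
from cell import env
import cv2,numpy as np
o=env.get_obs();print({k:np.round(v,3) for k,v in o.items()})
for n in ["scene","side"]:
    p=env.read_camera(n);cv2.imwrite(f"pics/{n}0.png",p["image"][:,:,::-1])
    print(n,p["camera_matrix"].tolist(),np.round(p["camera_from_world"],4).tolist())
    for t in ["fixture","pulley_center","set_screw","spindle_top","shaft_flat","driver_tip","detent_block","bearing_center","collet_0"]:
        try:print(t,[(round(r["conf"],2),[int(x) for x in r["rect"]]) for r in env.regions_of(p,t)][:4])
        except Exception as e:print(t,e)
E
```

```text
pics
{'time_s': np.float64(0.0), 'qpos': array([75.58 , 18.439, -4.017, 83.176,  1.298, 78.541, -3.259]), 'joint_velocities': array([ 0.052, -0.025,  0.07 ,  0.082,  0.034, -0.09 , -0.039]), 'effort': array([ 1.0000e-03, -4.9128e+01, -4.0400e-01, -3.1252e+01, -6.4000e-02,
        4.4000e-02,  0.0000e+00]), 'tool_pos': array([ 0.171, -0.627,  0.221]), 'tool_rot': array([-1.7989e+02,  8.0000e-03,  1.5232e+01]), 'force': array([-0.506,  0.219,  0.911]), 'wrist_torque': array([-0.059,  0.014,  0.049]), 'grip_width': np.float64(0.087)}
scene [[497.99443386975776, 0.0, 262.85638569713376], [0.0, 497.99443386975776, 192.89347723902702], [0.0, 0.0, 1.0]] [[0.7551, -0.6553, 0.0199, -0.4779], [-0.2487, -0.3144, -0.9161, 0.2127], [0.6066, 0.6868, -0.4004, 1.1652], [0.0, 0.0, 0.0, 1.0]]
fixture [(0.96, [190, 152, 239, 215])]
pulley_center [(0.74, [309, 259, 326, 272])]
set_screw [(0.53, [306, 254, 327, 275])]
spindle_top [(0.84, [203, 159, 227, 189])]
shaft_flat []
driver_tip [(0.97, [192, 155, 241, 215]), (0.45, [288, 249, 292, 264])]
detent_block [(0.79, [191, 155, 238, 216])]
bearing_center [
[... 180 characters left out ...]
642, -0.7845, 0.1951], [0.295, 0.7272, -0.6198, 0.8279], [0.0, 0.0, 0.0, 1.0]]
fixture [(0.88, [199, 128, 240, 218])]
pulley_center [(0.97, [288, 284, 308, 313]), (0.67, [274, 325, 299, 356]), (0.62, [245, 287, 271, 316]), (0.26, [220, 244, 238, 262])]
set_screw [(0.98, [276, 326, 300, 356]), (0.72, [243, 289, 266, 318]), (0.69, [261, 253, 280, 278]), (0.6, [289, 284, 312, 310])]
spindle_top [(0.56, [200, 143, 230, 182])]
shaft_flat []
driver_tip [(0.59, [197, 128, 243, 216])]
detent_block [(0.87, [200, 127, 241, 215]), (0.65, [306, 258, 324, 276])]
bearing_center [(0.81, [218, 245, 234, 260])]
collet_0 [(0.7, [303, 240, 316, 254]), (0.67, [323, 267, 339, 286]), (0.62, [307, 254, 325, 277])]
```

```bash
python3 - <<'E'
import cv2,numpy as np
a=cv2.imread("pics/scene0.png");b=cv2.imread("pics/side0.png")
a=cv2.resize(a[120:300,150:380],None,fx=2.6,fy=2.6,interpolation=cv2.INTER_CUBIC)  
b=cv2.resize(b[110:370,180:350],None,fx=3,fy=3,interpolation=cv2.INTER_CUBIC)
cv2.imwrite("pics/a.png",a[:, :]);b=cv2.resize(b,None,fx=.75,fy=.75);cv2.imwrite("pics/b.png",b)
print(a.shape,b.shape)
E
```

```text
(468, 598, 3) (585, 382, 3)
```

View pics/scene0.png

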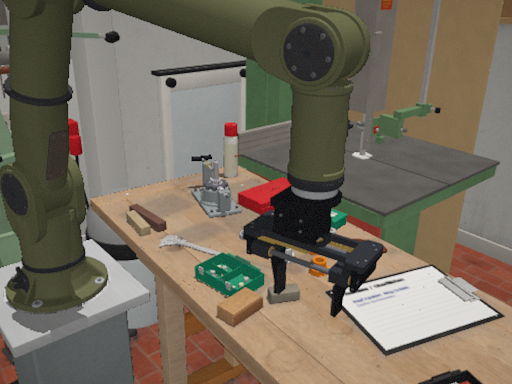

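View pics/b.png

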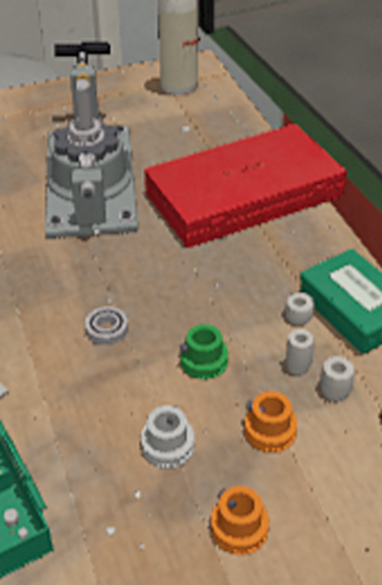

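```bash
cat > h.py <<'E'
from cell import env
import cv2,numpy as np
from scipy.spatial.transform import Rotation as R
def ray(K,T,uv,z):
    "world point at height z on pixel ray"
    d=T[:3,:3].T@np.linalg.solve(K,[uv[0],uv[1],1.]);c=-T[:3,:3].T@T[:3,3]
    return c+d*(z-c[2])/d[2]
def cam(n):
    o=env.get_obs();p=env.read_camera(n);K=np.array(p["camera_matrix"])
    if n=="wrist":
        X=np.eye(4);X[:3,:3]=R.from_euler("xyz",o["tool_rot"],degrees=True).as_matrix();X[:3,3]=o["tool_pos"]
        T=np.linalg.inv(X@p["mount"])
    else:T=np.array(p["camera_from_world"])
    return p,K,T
def proj(K,T,P):
    q=K@(T[:3,:3]@np.array(P,float)+T[:3,3]);return q[:2]/q[2]
E
python3 - <<'E'
from h import *
p,K,T=cam("side");f=lambda x,y:(180+x/2.25,110+y/2.25)
for n,x,y,z in [("spintop",84,70,.142),("spinfoot",86,130,.086),("detent",90,180,.076),("handle",82,48,.112),("pulleytop",168,416,.034),("bearing",106,322,.012)]:
    print(n,np.round(ray(K,T,f(x,y),z),4))
print(env.read_camera("wrist")["mount"],env.read_camera("wrist")["camera_matrix"])
p,K,T=cam("wrist");cv2.imwrite("pics/w0.png",p["image"][:,:,::-1])
E
```

```text
spintop [0.564  0.1562 0.142 ]
spinfoot [0.5498 0.1211 0.086 ]
detent [0.5268 0.0424 0.076 ]
handle [0.5936 0.2596 0.112 ]
pulleytop [ 0.4936 -0.2499  0.034 ]
bearing [ 0.4885 -0.1027  0.012 ]
[[-3.89783869e-04 -9.54361934e-01 -2.98652218e-01  8.24859584e-02]
 [ 9.99999889e-01 -4.50737952e-04  1.35218543e-04 -2.27389573e-04]
 [-2.63661319e-04 -2.98652132e-01  9.54362004e-01 -1.63189321e-01]
 [ 0.00000000e+00  0.00000000e+00  0.00000000e+00  1.00000000e+00]] [[306.77330803   0.         258.66410287]
 [  0.         306.77330803 189.78475652]
 [  0.           0.           1.        ]]
```

View pics/w0.png

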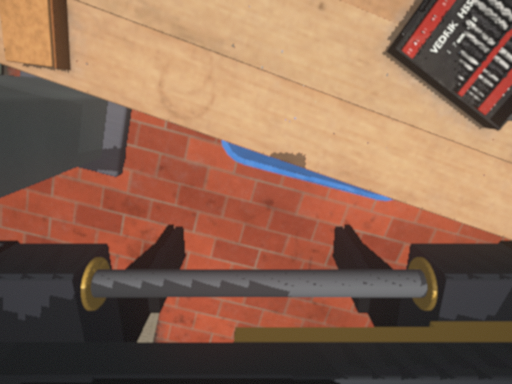

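Call:
apply_moves([
  [[25,39,6],[0,0,0]],
  [[50,78,12],[0,0,0]],
  [[75,117,18],[0,0,0]],
  [[100,156,24],[0,0,0]],
  [[125,195,30],[0,0,0]],
  [[150,234,36],[0,0,0]],
  [[175,273,36],[0,0,0]],
  [[200,312,36],[0,0,0]],
])

```text
time_s: 2.0
tool_pos: [0.3716, -0.3136, 0.2592]
tool_rot: [179.9, -0.0, 15.2]
force: [0.1, 0.4, -0.6]
grip_width: 0.0874
```

Call:
apply_moves([
  [[25,39,0],[0,0,0]],
  [[50,78,0],[0,0,0]],
  [[75,115,0],[0,0,0]],
  [[75,115,0],[0,0,0]],
  [[75,115,0],[0,0,0]],
])

```text
time_s: 2.5
tool_pos: [0.4462, -0.1993, 0.2588]
tool_rot: [180.0, 0.0, 15.4]
force: [0.7, -0.9, 0.6]
grip_width: 0.0869
```

```bash
python3 - <<'E'
from h import *
p,K,T=cam("wrist");cv2.imwrite("pics/w1.png",p["image"][:,:,::-1]);np.savez("w1.npz",K=K,T=T)
o=env.get_obs();print(o["time_s"],o["tool_pos"],o["tool_rot"],proj(K,T,[.494,-.25,.034]))
for t in ["pulley_center","set_screw","bearing_center"]:
    for r in env.regions_of(p,t)[:4]:
        l=r["rect"];print(t,round(r["conf"],2),l,ray(K,T,((l[0]+l[2])/2,(l[1]+l[3])/2),.02))
E
```

```text
2.55 [ 0.44542184 -0.20073888  0.25861414] [1.79958526e+02 3.38754660e-02 1.52323592e+01] [307.68624619 135.30607831]
pulley_center 0.74 [244.8, 46.3, 284.1, 86.3] [ 0.55835569 -0.17579514  0.02      ]
pulley_center 0.73 [324.2, 54.3, 363.8, 93.5] [ 0.57591177 -0.27233826  0.02      ]
pulley_center 0.7 [361.8, 123.1, 401.9, 158.8] [ 0.51160964 -0.34848657  0.02      ]
pulley_center 0.56 [288.4, 120.7, 325.4, 158.1] [ 0.48753652 -0.25329429  0.02      ]
set_screw 0.73 [324.8, 54.0, 366.7, 95.4] [ 0.57561449 -0.27473063  0.02      ]
set_screw 0.7 [250.9, 48.4, 285.0, 84.7] [ 0.55921498 -0.17998755  0.02      ]
set_screw 0.64 [289.5, 118.7, 325.0, 156.2] [ 0.49006852 -0.25294761  0.02      ]
set_screw 0.63 [361.6, 123.7, 400.5, 159.2] [ 0.5107229  -0.34772533  0.02      ]
bearing_center 0.76 [177.1, 91.3, 209.3, 123.9] [ 0.48756081 -0.10196782  0.02      ]
```

View pics/w1.png

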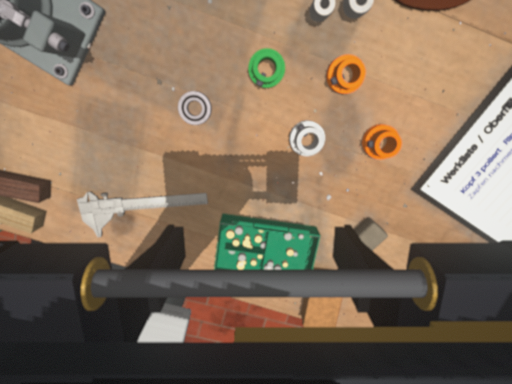

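Call:
apply_moves([
  [[6,44,6],[0,0,0]],
  [[12,88,12],[0,0,0]],
  [[18,132,18],[0,0,0]],
  [[24,176,18],[0,0,0]],
  [[30,220,18],[0,0,0]],
  [[36,264,18],[0,0,0]],
  [[42,308,18],[0,0,0]],
  [[42,308,18],[0,0,0]],
])

```text
time_s: 3.5
tool_pos: [0.4873, 0.1142, 0.2771]
tool_rot: [-179.8, -0.1, 15.7]
force: [-0.1, -0.2, 0.1]
grip_width: 0.087
```

Call:
apply_moves([
  [[0,0,0],[0,0,0]],
  [[0,0,0],[0,0,0]],
])

```text
time_s: 3.7
tool_pos: [0.4879, 0.1056, 0.2764]
tool_rot: [180.0, 0.0, 15.0]
force: [0.2, -0.8, -0.4]
grip_width: 0.087
```

```bash
python3 - <<'E'
from h import *
p,K,T=cam("wrist");cv2.imwrite("pics/w2.png",p["image"][:,:,::-1]);np.savez("w2.npz",K=K,T=T)
o=env.get_obs();print(o["time_s"],o["tool_pos"],o["tool_rot"],proj(K,T,[.555,.125,.142]))
for t in ["fixture","spindle_top","shaft_flat"]:
    for r in env.regions_of(p,t)[:4]:
        l=r["rect"];print(t,round(r["conf"],2),l,ray(K,T,((l[0]+l[2])/2,(l[1]+l[3])/2),.142))
a=cv2.imread("pics/w1.png")[110:170,275:340];a=cv2.resize(a,(325,300),interpolation=cv2.INTER_CUBIC)
b=cv2.imread("pics/w2.png")[0:240,80:440];b=cv2.resize(b,(720,480),interpolation=cv2.INTER_CUBIC)
b[:150,:162]=cv2.resize(a,(162,150))
cv2.imwrite("pics/w2c.png",b)
E
```

```text
3.75 [0.487961   0.10547586 0.276378  ] [1.79964632e+02 3.27893500e-02 1.50123262e+01] [257.31823847 107.85967395]
fixture 0.86 [100.0, 0.0, 333.4, 174.8] [0.56289954 0.16578188 0.142     ]
fixture 0.69 [507.8, 107.3, 510.9, 122.6] [ 0.61045923 -0.10664694  0.142     ]
spindle_top 0.77 [218.8, 74.3, 281.7, 141.0] [0.55346604 0.13144933 0.142     ]
```

View pics/w2c.png

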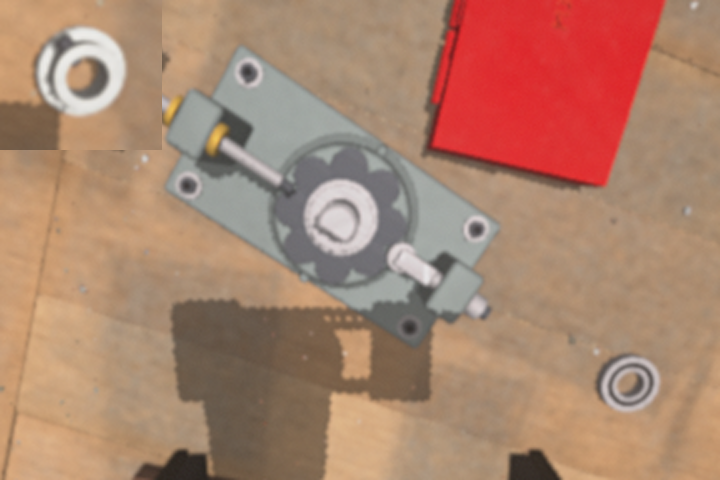

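```bash
python3 - <<'E'
from h import *
d=np.load("w2.npz");K,T=d["K"],d["T"]
f=lambda x,y:(80+x/2,y/2)
B=[ray(K,T,f(*q),.012) for q in [(249,72),(188,185),(476,229),(409,327)]]
print(np.round(B,4)); c=np.mean(B,0);v=(B[0]+B[1]-B[2]-B[3])/2;print("c",c,"len",np.linalg.norm(v),"yaw",np.degrees(np.arctan2(v[1],v[0])), "axis",c[:2]-.0075*v[:2]/np.linalg.norm(v))
print("wheel",ray(K,T,f(341,217),.072),"top",ray(K,T,f(338,220),.142),"handle",ray(K,T,f(288,188),.103))
d1=np.load("w1.npz")
g=lambda x,y:(275+x/2.492,110+y/2.5)
P=ray(d1["K"],d1["T"],g(82,73),.034);S=ray(d1["K"],d1["T"],g(60,45),.03);print("pulley",P,S,np.degrees(np.arctan2(*(S-P)[1::-1])))
a=cv2.imread("pics/w2.png")[85:135,220:280];b=cv2.imread("pics/w1.png")[110:165,280:340]
o=np.hstack([cv2.resize(a,(480,400),interpolation=cv2.INTER_CUBIC),cv2.resize(b,(320,400))[:, :] if 0 else cv2.resize(b,None,fx=400/55,fy=400/55,interpolation=cv2.INTER_CUBIC)])
print(o.shape);cv2.imwrite("pics/z.png",o[:,:800])
E
```

```text
[[0.6169 0.211  0.012 ]
 [0.5399 0.2359 0.012 ]
 [0.5624 0.0422 0.012 ]
 [0.4856 0.0669 0.012 ]]
c [0.55118889 0.13899348 0.012     ] len 0.17742691156100707 yaw 72.14156139241237 axis [0.5488889  0.13185485]
wheel [0.54928815 0.13188954 0.072     ] top [0.55109515 0.13204718 0.142     ] handle [0.55786081 0.16199714 0.103     ]
pulley [ 0.48943784 -0.25178257  0.034     ] [ 0.49949116 -0.23745137  0.03      ] 54.95038162743077
(400, 916, 3)
```

View pics/z.png

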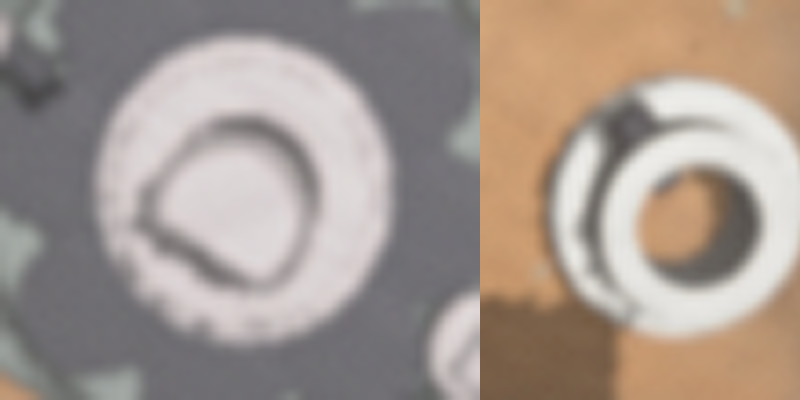

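Call:
apply_moves([
  [[9,4,0],[0,0,0.14]],
  [[18,8,0],[0,0,0.28]],
  [[27,11,0],[0,0,0.42]],
  [[36,15,0],[0,0,0.56]],
  [[45,19,0],[0,0,0.7]],
  [[54,23,0],[0,0,0.84]],
  [[64,26,0],[0,0,0.96]],
  [[64,26,0],[0,0,0.995]],
], hand=55)

```text
time_s: 4.7
tool_pos: [0.5527, 0.1331, 0.2762]
tool_rot: [-180.0, -0.0, 72.3]
force: [-0.3, -0.6, 0.4]
grip_width: 0.0551
```

Call:
apply_moves([
  [[0,0,-40],[0,0,0]],
  [[0,0,-75],[0,0,0]],
  [[0,0,-75],[0,0,0]],
  [[0,0,-75],[0,0,0]],
])

```text
time_s: 5.1
tool_pos: [0.5518, 0.1332, 0.202]
tool_rot: [-180.0, 0.0, 72.2]
force: [0.4, 0.1, 0.2]
grip_width: 0.0549
```

```bash
python3 - <<'E'
from h import *
o=env.get_obs();print(o["time_s"],o["tool_pos"],o["tool_rot"],o["qpos"])
for n in ["wrist","side"]:
    p,K,T=cam(n);print(proj(K,T,[.55,.132,.142]))
    cv2.imwrite(f"pics/{n}3.png",p["image"][:,:,::-1])
a=cv2.imread("pics/wrist3.png");b=cv2.imread("pics/side3.png")[90:230,150:290]
cv2.imwrite("pics/c3.png",np.hstack([a,cv2.resize(b,(280,384))]))
E
```

```text
5.1 [0.55182632 0.1332077  0.20199889] [-1.79970936e+02  1.04055911e-02  7.21853158e+01] [ 28.90120745  15.30605342 -52.56339279  95.31188357  12.48612876
  75.60571799 -43.63065021]
[257.04379025 207.54979014]
[215.09211543 146.77702822]
```

View pics/c3.png

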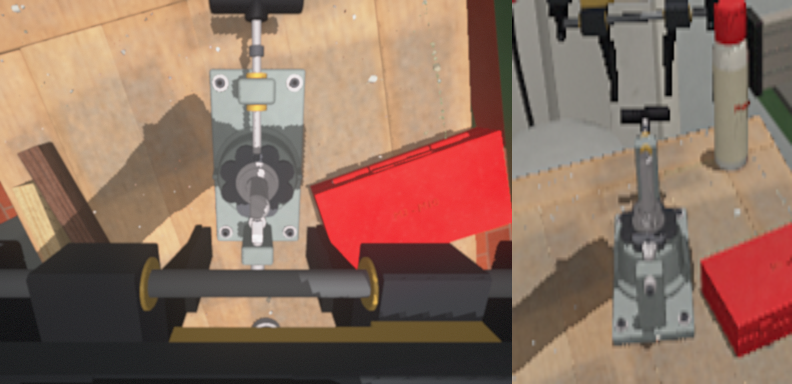

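Call:
apply_moves([
  [[0,-1.5,-35],[0,0,0]],
  [[0,-1.5,-60],[0,0,0]],
  [[0,-1.5,-83],[0,0,0]],
  [[0,-1.5,-83],[0,0,0]],
  [[0,-1.5,-83],[0,0,0]],
])

```text
time_s: 5.7
tool_pos: [0.5528, 0.1327, 0.1204]
tool_rot: [179.9, -0.1, 72.2]
force: [-0.4, 0.3, 0.4]
grip_width: 0.0551
```

Call:
apply_moves([
  [[0,0,0],[0,0,0]],
  [[0,0,0],[0,0,0]],
  [[0,0,0],[0,0,0]],
  [[0,0,0],[0,0,0]],
  [[0,0,0],[0,0,0]],
  [[0,0,0],[0,0,0]],
], hand=12, squeeze=10)

```text
time_s: 6.3
tool_pos: [0.5517, 0.1323, 0.1186]
tool_rot: [180.0, 0.0, 72.2]
force: [0.2, 0.6, -0.1]
grip_width: 0.016
```

Call:
apply_moves([
  [[0,0,0],[0,0,0]],
  [[0,0,0],[0,0,0]],
  [[0,0,0],[0,0,0]],
], squeeze=40)

```text
time_s: 6.6
tool_pos: [0.5515, 0.1323, 0.1186]
tool_rot: [-180.0, 0.0, 72.2]
force: [-0.6, 0.3, 0.8]
grip_width: 0.0148
```

```bash
python3 - <<'E'
from h import *
for i in range(3):
    env.read_camera("wrist");o=env.get_obs();print(o["time_s"],o["tool_pos"],o["tool_rot"],o["force"],o["wrist_torque"],o["grip_width"])
E
```

```text
6.65 [0.55154149 0.13231706 0.11858752] [-1.79983570e+02  1.32015797e-02  7.22391559e+01] [-1.3859637  -0.04860383  2.72972912] [0.0004858  0.21687142 0.03603354] 0.014655378025050514
6.7 [0.5515558  0.13231344 0.11860383] [-1.79986048e+02  1.38668802e-02  7.22425525e+01] [-2.03111052 -0.26790852  1.24837963] [-0.08571493  0.19743208  0.04776142] 0.014804790343417112
6.75 [0.55153421 0.13235374 0.11859932] [-1.79983737e+02  1.14700742e-02  7.22437406e+01] [-2.20177265 -0.53165092  2.86547486] [-0.05718479  0.26463686 -0.00038684] 0.014542656479391229
```

Call:
apply_moves([
  [[-0.1,-0.3,0],[0,0,-0.131]],
  [[-0.3,-0.5,0],[0,0,-0.262]],
  [[-0.4,-0.8,0],[0,0,-0.393]],
  [[-0.6,-1.0,0],[0,0,-0.524]],
  [[-0.9,-1.2,0],[0,0,-0.654]],
  [[-1.1,-1.3,0],[0,0,-0.785]],
  [[-1.4,-1.4,0],[0,0,-0.916]],
  [[-1.7,-1.5,0],[0,0,-1.047]],
])

```text
time_s: 7.55
tool_pos: [0.5505, 0.1303, 0.1186]
tool_rot: [180.0, -0.0, 11.9]
force: [0.6, -1.2, -0.4]
grip_width: 0.0146
```

Call:
apply_moves([
  [[-0.3,0,0],[0,0,-0.131]],
  [[-0.6,0,0],[0,0,-0.262]],
  [[-0.8,0,0],[0,0,-0.393]],
  [[-1.1,0,0],[0,0,-0.524]],
  [[-1.1,0,0],[0,0,-0.524]],
  [[-1.1,0,0],[0,0,-0.524]],
])

```text
time_s: 8.15
tool_pos: [0.5495, 0.1299, 0.1186]
tool_rot: [180.0, -0.1, -17.6]
force: [1.1, -2.7, 0.5]
grip_width: 0.0149
```

```bash
python3 - <<'E'
from h import *
o=env.get_obs();print(o["time_s"],o["tool_pos"],o["tool_rot"],o["force"],o["wrist_torque"],o["grip_width"])
E
```

```text
8.15 [0.54945295 0.12993855 0.11860692] [ 1.79956381e+02 -6.18722770e-02 -1.76331688e+01] [ 1.06171302 -2.68847203  0.54745678] [-0.40822542 -0.20811531  0.01898192] 0.014853776278343922
```

Call:
apply_moves([
  [[0,0,0],[0,0,0]],
  [[0,0,0],[0,0,0]],
  [[0,0,0],[0,0,0]],
  [[0,0,40],[0,0,0]],
  [[0,0,85],[0,0,0]],
  [[0,0,130],[0,0,0.1]],
  [[-20,-30,150],[0,0,0.2]],
  [[-40,-50,160],[0,0,0.3]],
], hand=50)

```text
time_s: 8.95
tool_pos: [0.5096, 0.0807, 0.2811]
tool_rot: [-180.0, -0.2, -0.3]
force: [-1.0, -0.5, -0.2]
grip_width: 0.0497
```

Call:
apply_moves([
  [[0,0,0],[0,0,0]],
  [[0,0,0],[0,0,0]],
  [[0,0,0],[0,0,0]],
])

```text
time_s: 9.25
tool_pos: [0.5089, 0.0818, 0.278]
tool_rot: [-180.0, 0.0, -0.5]
force: [-0.1, 0.3, 0.3]
grip_width: 0.0499
```

```bash
python3 - <<'E'
from h import *
p,K,T=cam("wrist");o=env.get_obs();print(o["time_s"],o["tool_pos"],o["tool_rot"],o["qpos"])
q=proj(K,T,[.5493,.1323,.142]);q2=proj(K,T,[.5493+.01*.307,.1323+.01*.952,.142]);print(q,q2)
x,y=[int(v) for v in q]
y=max(y,45);x=max(60,x);c=p["image"][y-45:y+45,x-60:x+60,::-1]
cv2.imwrite("pics/f4.png",cv2.resize(c,(720,540),interpolation=cv2.INTER_CUBIC));print(x,y)
E
```

```text
9.3 [0.5088646  0.08197118 0.27780607] [-1.79953686e+02  7.12359430e-02 -5.12810740e-01] [  24.3515803     2.44241263  -37.22305009   95.91032537    1.42886271
   82.20540276 -103.5545338 ]
[206.63382728 139.53575895] [196.62350787 136.45409167]
206 139
```

View pics/f4.png

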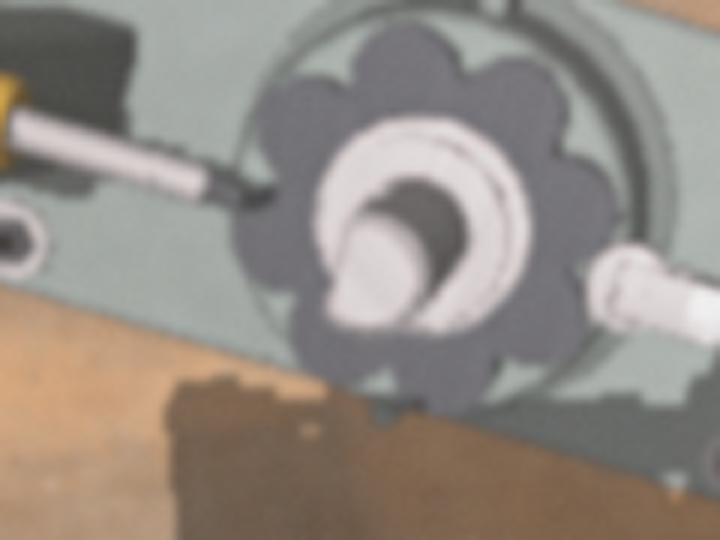

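Call:
apply_moves([
  [[-6,-46,0],[0,0,0.12]],
  [[-12,-92,0],[0,0,0.24]],
  [[-18,-138,0],[0,0,0.36]],
  [[-24,-184,0],[0,0,0.48]],
  [[-31,-230,0],[0,0,0.6]],
  [[-37,-276,0],[0,0,0.72]],
  [[-43,-322,0],[0,0,0.84]],
  [[-49,-368,0],[0,0,0.96]],
])

```text
time_s: 10.1
tool_pos: [0.4602, -0.2881, 0.2776]
tool_rot: [-179.9, -0.0, 54.8]
force: [1.4, -0.1, 0.3]
grip_width: 0.0503
```

Call:
apply_moves([
  [[0,-5,-35],[0,0,0.01]],
  [[0,-5,-70],[0,0,0.01]],
  [[0,-5,-70],[0,0,0.01]],
  [[0,-5,-70],[0,0,0.01]],
])

```text
time_s: 10.5
tool_pos: [0.4604, -0.2912, 0.2081]
tool_rot: [-179.9, -0.0, 55.1]
force: [0.1, 0.8, 0.6]
grip_width: 0.0501
```

```bash
python3 - <<'E'
from h import *
p,K,T=cam("wrist");o=env.get_obs();print(o["time_s"],o["tool_pos"],o["tool_rot"],o["qpos"])
np.savez("w5.npz",K=K,T=T)
q=proj(K,T,[.489,-.252,.034]);print(q)
x,y=[int(v) for v in q]
y=max(y,60);x=max(80,x);c=p["image"][y-60:y+60,x-80:x+80,::-1]
cv2.imwrite("pics/p5.png",cv2.resize(c,(800,600),interpolation=cv2.INTER_CUBIC));print(x,y)
E
```

```text
10.55 [ 0.4611877  -0.29167921  0.2096427 ] [ 1.79937739e+02 -2.11347812e-02  5.50832705e+01] [ 45.38936269   6.88375408 -17.12376829  98.70857389   2.08274158
  74.65544759  -7.08396119]
[259.99371982 126.83715459]
259 126
```

View pics/p5.png

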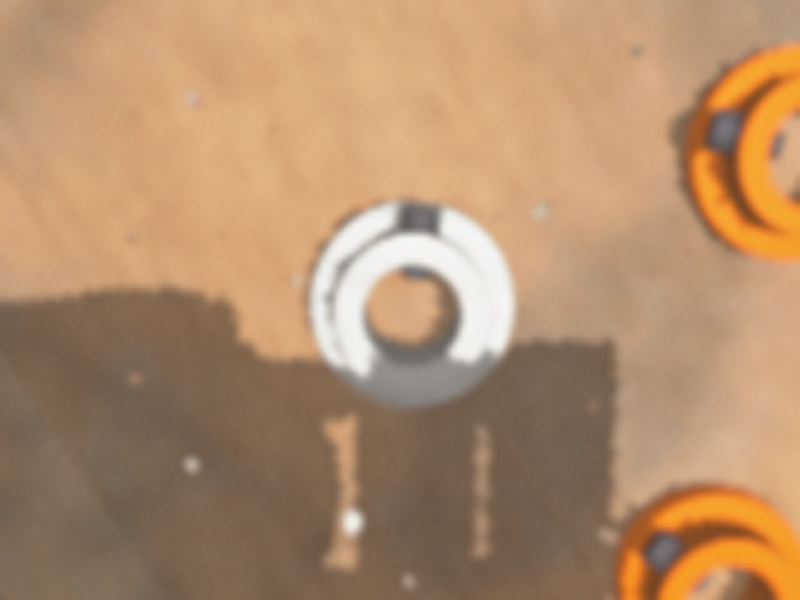

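```bash
python3 - <<'E'
from h import *
d=np.load("w5.npz");K,T=d["K"],d["T"];g=lambda x,y:(179+x/5,66+y/5)
for n,x,y,z in [("bore",412,311,.034),("rim",413,304,.014),("screw",418,218,.026),("inner",416,272,.025)]:print(n,ray(K,T,g(x,y),z))
P=ray(K,T,g(412,308),.03);S=ray(K,T,g(418,218),.026);print(np.degrees(np.arctan2(*(S-P)[1::-1])),np.linalg.norm((S-P)[:2]))
for ang in (50,55,60):
  c=[.489,-.252];u=np.array([np.cos(np.radians(ang)),np.sin(np.radians(ang))])
  A=ray(K,T,g(412,308),.02)
  print(ang,[np.round((np.array(proj(K,T,[A[0]+r*u[0],A[1]+r*u[1],z]))-[179,66])*5) for r,z in((0,.034),(.0195,.028),(.023,.014),(-.023,.014))])
E
```

```text
bore [ 0.48941845 -0.25406651  0.034     ]
rim [ 0.48941772 -0.25470162  0.014     ]
screw [ 0.50146153 -0.23911564  0.026     ]
inner [ 0.49449851 -0.24840687  0.025     ]
51.17917993219336 0.01896908058230114
50 [array([412., 315.]), array([420., 221.]), array([421., 202.]), array([403., 405.])]
55 [array([412., 315.]), array([413., 221.]), array([412., 201.]), array([411., 405.])]
60 [array([412., 315.]), array([405., 221.]), array([403., 202.]), array([420., 405.])]
```

Call:
apply_moves([
  [[14,19,-30],[0,0,-0.062]],
  [[28.4,37.3,-60],[0,0,-0.062]],
  [[28.4,37.3,-105],[0,0,-0.062]],
  [[28.4,37.3,-145],[0,0,-0.062]],
  [[28.4,37.3,-170],[0,0,-0.062]],
  [[28.4,37.3,-188],[0,0,-0.062]],
  [[28.4,37.3,-188],[0,0,-0.062]],
  [[28.4,37.3,-188],[0,0,-0.062]],
])

```text
time_s: 11.35
tool_pos: [0.4901, -0.2552, 0.0225]
tool_rot: [179.8, -0.0, 51.5]
force: [0.7, 0.6, 1.1]
grip_width: 0.0498
```

Call:
apply_moves([
  [[0,0,0],[0,0,0]],
  [[0,0,0],[0,0,0]],
  [[0,0,0],[0,0,0]],
  [[0,0,0],[0,0,0]],
  [[0,0,0],[0,0,0]],
  [[0,0,0],[0,0,0]],
], hand=28, squeeze=40)

```text
time_s: 11.95
tool_pos: [0.4887, -0.2551, 0.0216]
tool_rot: [179.9, 0.0, 51.4]
force: [-1.9, -0.3, 5.9]
grip_width: 0.0323
```

```bash
python3 - <<'E'
from h import *
p,K,T=cam("wrist");o=env.get_obs();print(o["time_s"],o["tool_pos"],o["tool_rot"],o["qpos"],o["force"],o["grip_width"])
np.savez("w6.npz",K=K,T=T)
print(proj(K,T,[.4894,-.2542,.034]))
cv2.imwrite("pics/g6.png",cv2.resize(p["image"][180:340,150:362,::-1],(795,600),interpolation=cv2.INTER_CUBIC))
E
```

```text
12.0 [ 0.48871225 -0.25509193  0.02160872] [1.79945126e+02 3.37884367e-03 5.14368438e+01] [ 40.76347502  18.34635967 -18.22298991 108.80203121   7.02199647
  53.86767886 -19.30231   ] [-1.6042654   0.92619864  5.59061526] 0.03179191310615375
[258.95614552 249.40671137]
```

View pics/g6.png

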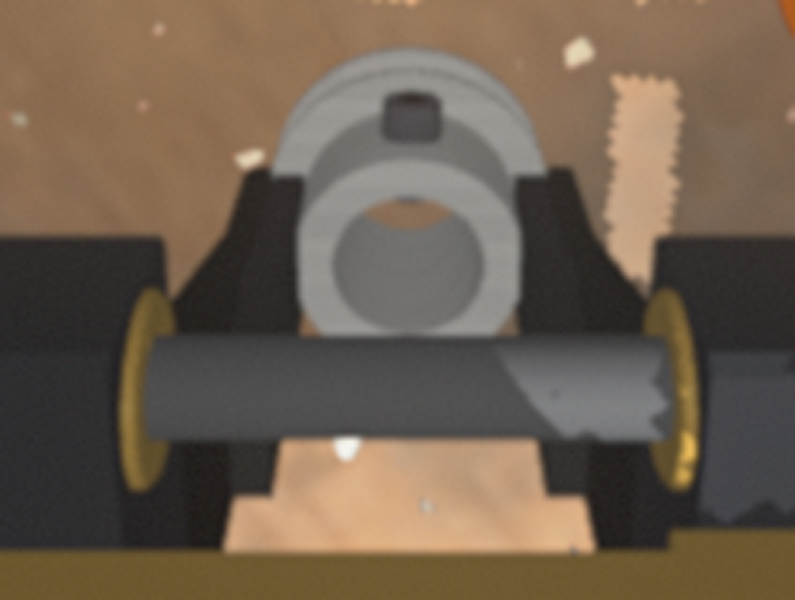

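Call:
apply_moves([
  [[0,0,10],[0,0,0]],
  [[0,0,40],[0,0,0]],
  [[0,0,85],[0,0,0]],
  [[0,0,130],[0,0,0]],
  [[3,15,170],[0,0,0.03]],
  [[9,55,180],[0,0,0.06]],
  [[16,100,180],[0,0,0.1]],
  [[23,145,180],[0,0,0.15]],
])

```text
time_s: 12.8
tool_pos: [0.5115, -0.1087, 0.2016]
tool_rot: [179.9, -0.0, 60.1]
force: [1.2, 0.2, -1.8]
grip_width: 0.0321
```

Call:
apply_moves([
  [[7,45,0],[0,0,0.04]],
  [[14,90,0],[0,0,0.08]],
  [[21,135,0],[0,0,0.12]],
  [[28,180,0],[0,0,0.17]],
  [[34,215,0],[0,0,0.211]],
  [[37.6,242.4,0],[0,0,0.211]],
  [[37.6,242.4,0],[0,0,0.211]],
  [[37.6,242.4,0],[0,0,0.211]],
])

```text
time_s: 13.6
tool_pos: [0.5485, 0.1329, 0.2005]
tool_rot: [-180.0, 0.0, 72.2]
force: [1.1, -0.7, -2.6]
grip_width: 0.0323
```

```bash
python3 - <<'E'
from h import *
p,K,T=cam("wrist");o=env.get_obs();print(o["time_s"],o["tool_pos"],o["tool_rot"],o["qpos"],o["force"],o["grip_width"])
print(proj(K,T,[.5493,.1323,.142]))
a=cv2.resize(p["image"][150:300,150:362,::-1],None,fx=2,fy=2,interpolation=cv2.INTER_CUBIC)
p,K,T=cam("side");q=proj(K,T,[.5493,.1323,.142]);print(q);x,y=[int(v) for v in q]
b=p["image"][y-60:y+40,x-50:x+50,::-1]
cv2.imwrite("pics/h7.png",np.hstack([a,cv2.resize(b,(300,300),interpolation=cv2.INTER_CUBIC)]))
E
```

```text
13.65 [0.54875737 0.13152209 0.20039894] [-1.79991622e+02  6.90536106e-02  7.20942627e+01] [ 17.22132777  11.80730751 -37.82271824  96.23438204   7.53071994
  74.56642076 -39.93631382] [-0.08421609 -0.94150641 -1.2830926 ] 0.03170354871290595
[259.99466845 206.56163956]
[214.7865793  146.78202848]
```

View pics/h7.png

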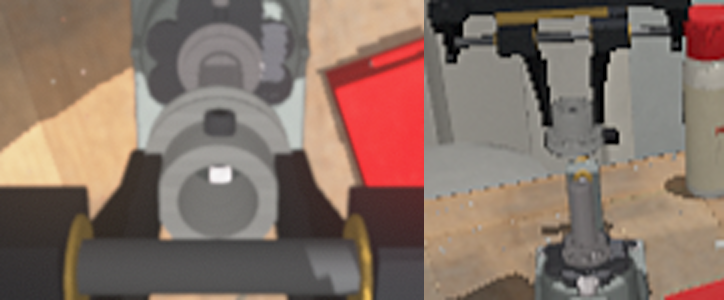

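Call:
apply_moves([
  [[0.5,0.5,-20],[0,0,0]],
  [[0.5,0.5,-32],[0,0,0]],
  [[0.5,0.5,-35],[0,0,0]],
  [[0.5,0.5,-38],[0,0,0]],
  [[0.5,0.5,-40],[0,0,0]],
  [[0.5,0.5,-42],[0,0,0]],
  [[0.5,0.5,-42],[0,0,0]],
])

```text
time_s: 14.4
tool_pos: [0.5496, 0.1326, 0.1587]
tool_rot: [180.0, 0.0, 72.1]
force: [0.3, -0.1, -2.5]
grip_width: 0.0319
```

```bash
cat >s.py <<'E'
from cell import env
import numpy as np
o=env.get_obs()
for k in ["time_s","tool_pos","tool_rot","force","wrist_torque","grip_width"]:print(k,np.round(o[k],4))
E
python3 s.py
```

```text
time_s 14.4
tool_pos [0.5496 0.1326 0.1587]
tool_rot [1.799727e+02 2.220000e-02 7.211200e+01]
force [ 0.342  -0.1182 -2.4801]
wrist_torque [-0.2824  0.0217 -0.0047]
grip_width 0.0319
```

Call:
apply_moves([
  [[0,0,-5],[0,0,0]],
  [[0,0,-10],[0,0,0]],
  [[0,0,-14],[0,0,0]],
  [[0,0,-16],[0,0,0]],
  [[0,0,-18],[0,0,0]],
  [[0,0,-20],[0,0,0]],
  [[0,0,-20],[0,0,0]],
])

```text
time_s: 15.1
tool_pos: [0.5493, 0.1327, 0.1382]
tool_rot: [-180.0, 0.0, 72.1]
force: [-0.5, -2.3, -1.6]
grip_width: 0.0324
```

```bash
python3 s.py
```

```text
time_s 15.1
tool_pos [0.5493 0.1327 0.1382]
tool_rot [-1.799902e+02  2.740000e-02  7.211800e+01]
force [-0.5142 -2.2878 -1.5758]
wrist_torque [-0.5624 -0.0104  0.0446]
grip_width 0.0324
```

Call:
apply_moves([
  [[-0.2,-0.6,0],[0,0,0]],
  [[-0.2,-0.6,-6],[0,0,0]],
  [[-0.2,-0.6,-12],[0,0,0]],
  [[-0.2,-0.6,-18],[0,0,0]],
  [[-0.2,-0.6,-24],[0,0,0]],
  [[-0.2,-0.6,-29],[0,0,0]],
  [[-0.2,-0.6,-29],[0,0,0]],
])

```text
time_s: 15.8
tool_pos: [0.5488, 0.1325, 0.1086]
tool_rot: [-179.9, 0.0, 72.1]
force: [0.2, -0.5, -2.5]
grip_width: 0.0322
```

```bash
python3 s.py
```

```text
time_s 15.8
tool_pos [0.5488 0.1325 0.1086]
tool_rot [-1.799307e+02  1.180000e-02  7.213460e+01]
force [ 0.1858 -0.4808 -2.5107]
wrist_torque [-0.1555 -0.0581 -0.0737]
grip_width 0.0322
```

Call:
apply_moves([
  [[0,0,-2],[0,0,0]],
  [[0,0,-4],[0,0,0]],
  [[0,0,-6],[0,0,0]],
  [[0,0,-8],[0,0,0]],
  [[0,0,-8],[0,0,0]],
  [[0,0,-8],[0,0,0]],
  [[0,0,-8],[0,0,0]],
])

```text
time_s: 16.5
tool_pos: [0.5493, 0.1326, 0.1024]
tool_rot: [180.0, 0.0, 72.1]
force: [-3.4, -0.2, 4.7]
grip_width: 0.0319
```

```bash
python3 s.py; python3 - <<'E'
from h import *
p,K,T=cam("wrist");np.savez("w8.npz",K=K,T=T)
a=cv2.resize(p["image"][150:290,190:330,::-1],(400,400),interpolation=cv2.INTER_CUBIC)
p,K,T=cam("scene");q=proj(K,T,[.5493,.1323,.11]);print(q);x,y=[int(v) for v in q]
b=p["image"][y-30:y+30,x-30:x+30,::-1]
cv2.imwrite("pics/h8.png",np.hstack([a,cv2.resize(b,(400,400),interpolation=cv2.INTER_CUBIC)]))
E
```

```text
time_s 16.5
tool_pos [0.5493 0.1326 0.1024]
tool_rot [1.799719e+02 6.000000e-04 7.213310e+01]
force [-3.3691 -0.2011  4.6689]
wrist_torque [-0.2747  0.6218  0.0436]
grip_width 0.0319
[215.29266084 171.5257472 ]
```

View pics/h8.png

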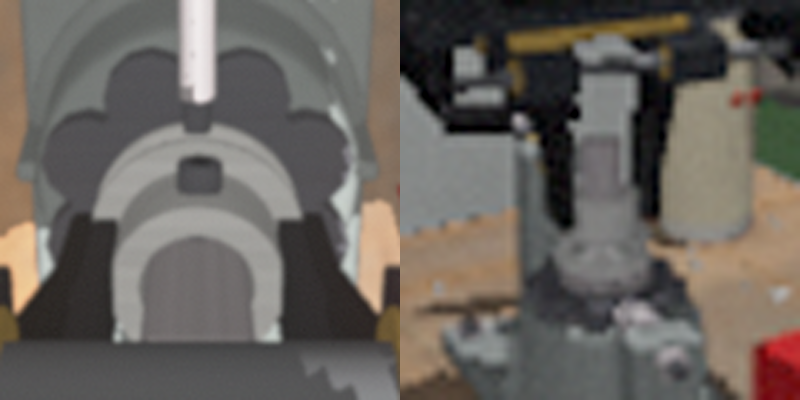

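Call:
apply_moves([
  [[-0.4,0,-1],[0,0,0]],
  [[-0.4,0,-1.8],[0,0,0]],
  [[-0.4,0,-1.8],[0,0,0]],
  [[-0.4,0,-1.8],[0,0,0]],
  [[-0.4,0,-1.8],[0,0,0]],
])

```text
time_s: 17.1
tool_pos: [0.5493, 0.1326, 0.101]
tool_rot: [179.9, -0.0, 72.1]
force: [-2.7, -0.7, 7.4]
grip_width: 0.0322
```

```bash
python3 - <<'E'
from h import *
F=[];Z=[]
for i in range(8):
    p,K,T=cam("wrist");o=env.get_obs();F.append(o["force"]);Z.append(o["tool_pos"])
print(o["time_s"],np.mean(F,0),np.std(F,0),np.mean(Z,0),o["grip_width"])
np.savez("w9.npz",K=K,T=T)
cv2.imwrite("pics/h9.png",cv2.resize(p["image"][170:270,200:320,::-1],(720,600),interpolation=cv2.INTER_CUBIC))
A=np.array([.5493,.1323]);th=np.radians(72.1);u=np.array([np.cos(th),np.sin(th)]);v=np.array([-u[1],u[0]])
g=lambda r,s,z:np.round((proj(K,T,[*(A+r*u+s*v),z])-[200,170])*6)
print("tip",[g(.029,0,z) for z in(.1065,.103,.0995)])
for dz in(-.002,0,.002):
    print(dz,"screw outer top/bot",g(.0225,0,.1075+dz),g(.0225,0,.0985+dz),"hub top outer front",g(.017,0,.113+dz),"rim",g(.023,0,.093+dz),"inner bore",g(.011,0,.113+dz))
print("spin",g(.0055,0,.142),g(.0055,.008,.142),g(.0055,-.008,.142))
E
```

```text
17.5 [-2.83108092 -1.54122369  7.17631145] [0.43257472 0.44847139 0.26820639] [0.54929833 0.1326457  0.10103614] 0.032235027114828965
tip [array([354., 167.]), array([354., 155.]), array([354., 143.])]
-0.002 screw outer top/bot [354. 230.] [354. 197.] hub top outer front [354. 309.] rim [354. 174.] inner bore [354. 370.]
0 screw outer top/bot [354. 238.] [354. 204.] hub top outer front [354. 318.] rim [354. 180.] inner bore [354. 380.]
0.002 screw outer top/bot [354. 246.] [354. 212.] hub top outer front [354. 327.] rim [354. 187.] inner bore [354. 389.]
spin [355. 611.] [250. 611.] [461. 611.]
```

```bash
python3 - <<'E'
import cv2,numpy as np
g=cv2.cvtColor(cv2.imread("pics/h9.png"),cv2.COLOR_BGR2GRAY).astype(float)
for c in (350,356,362):print(c,[(r,int(g[r,c-8:c+8].mean())) for r in range(96,450,6)])
E
```

```text
350 [(96, 178), (102, 126), (108, 87), (114, 78), (120, 80), (126, 80), (132, 81), (138, 81), (144, 80), (150, 79), (156, 79), (162, 88), (168, 112), (174, 137), (180, 154), (186, 159), (192, 160), (198, 155), (204, 129), (210, 84), (216, 53), (222, 52), (228, 66), (234, 77), (240, 83), (246, 84), (252, 82), (258, 83), (264, 82), (270, 81), (276, 80), (282, 84), (288, 98), (294, 115), (300, 123), (306, 126), (312, 135), (318, 150), (324, 160), (330, 164), (336, 165), (342, 165), (348, 165), (354, 164), (360, 162), (366, 159), (372, 142), (378, 114), (384, 101), (390, 104), (396, 108), (402, 108), (408, 108), (414, 108), (420, 108), (426, 107), (432, 107), (438, 108), (444, 108)]
356 [(96, 201), (102, 138), (108, 90), (114, 78), (120, 80), (126, 81), (132, 81), (138, 81), (144, 81), (150, 80), (156, 79), (162, 87), (168, 110), (174, 137), (180, 154), (186, 159), (192, 160), (198, 153), (204, 126), (210, 81), (216, 51), (222, 50), (228, 65), (234, 76), (240, 83), (246, 85), (252, 83), (258, 83), (264, 82), (270, 81), (276, 80), (282, 84), (288, 98), (294, 115), (300, 124), (306, 126), 
[... 263 characters left out ...]
 (444, 107)]
362 [(96, 206), (102, 140), (108, 90), (114, 77), (120, 80), (126, 80), (132, 80), (138, 80), (144, 80), (150, 79), (156, 79), (162, 89), (168, 112), (174, 138), (180, 154), (186, 159), (192, 160), (198, 152), (204, 124), (210, 80), (216, 50), (222, 50), (228, 64), (234, 76), (240, 84), (246, 85), (252, 84), (258, 83), (264, 82), (270, 81), (276, 80), (282, 83), (288, 98), (294, 116), (300, 124), (306, 126), (312, 135), (318, 150), (324, 161), (330, 164), (336, 165), (342, 165), (348, 165), (354, 164), (360, 163), (366, 159), (372, 143), (378, 116), (384, 101), (390, 103), (396, 107), (402, 108), (408, 107), (414, 108), (420, 108), (426, 107), (432, 107), (438, 107), (444, 107)]
```

Call:
apply_moves([
  [[-0.4,-0.2,-0.4],[0,0,0]],
  [[-0.4,-0.2,-0.4],[0,0,0]],
  [[-0.4,-0.2,-0.4],[0,0,0]],
  [[-0.4,-0.2,-0.4],[0,0,0]],
  [[-0.4,-0.2,-0.4],[0,0,0]],
  [[-0.4,-0.2,-0.4],[0,0,0]],
])

```text
time_s: 18.1
tool_pos: [0.5493, 0.1326, 0.1009]
tool_rot: [179.9, -0.0, 72.1]
force: [-2.3, -1.8, 7.0]
grip_width: 0.0319
```

```bash
python3 - <<'E'
from h import *
F=[];Z=[]
for i in range(8):
    p=env.read_camera("wrist");o=env.get_obs();F.append(o["force"]);Z.append(o["tool_pos"])
print(o["time_s"],np.mean(F,0),np.mean(Z,0),o["grip_width"],o["tool_rot"])
g=cv2.cvtColor(cv2.resize(p["image"][170:270,200:320],(720,600),interpolation=cv2.INTER_CUBIC),cv2.COLOR_RGB2GRAY).astype(float)
print([(r,int(g[r,348:364].mean())) for r in list(range(156,252,6))+list(range(288,324,6))+list(range(366,390,6))])
E
```

```text
18.5 [-2.10168866 -0.90546628  7.38527887] [0.54928701 0.13263961 0.10088716] 0.03192566605872963 [ 1.79877956e+02 -5.14136103e-02  7.21279033e+01]
[(156, 78), (162, 85), (168, 108), (174, 137), (180, 154), (186, 159), (192, 160), (198, 153), (204, 125), (210, 82), (216, 51), (222, 49), (228, 64), (234, 77), (240, 84), (246, 85), (288, 98), (294, 116), (300, 124), (306, 126), (312, 136), (318, 151), (366, 159), (372, 142), (378, 114), (384, 100)]
```

Call:
apply_moves([
  [[0,0,-0.5],[0,0,0]],
  [[0,0,-0.5],[0,0,0]],
  [[0,0,-0.5],[0,0,0]],
  [[0,0,-0.5],[0,0,0]],
  [[0,0,-0.5],[0,0,0]],
  [[0,0,-0.5],[0,0,0]],
])

```text
time_s: 19.1
tool_pos: [0.5493, 0.1326, 0.1005]
tool_rot: [179.9, -0.0, 72.1]
force: [-2.0, -0.7, 7.6]
grip_width: 0.0317
```

```bash
python3 - <<'E'
from h import *
F=[];Z=[]
for i in range(8):
    p=env.read_camera("wrist");o=env.get_obs();F.append(o["force"]);Z.append(o["tool_pos"])
z=np.mean(Z,0);print(o["time_s"],np.mean(F,0),z,o["grip_width"],o["tool_rot"])
if .0995<z[2]<.1013: print(env.sign_off())
E
```

```text
19.5 [-2.61884772 -0.84096331  8.13424754] [0.54928687 0.13264072 0.10045553] 0.03217817821899559 [ 1.79876917e+02 -4.60455860e-02  7.21286879e+01]
the job is handed in; nothing more can be done
None
```

The job is handed in at 19.5 s, with the arm still gripping the pulley and holding it pressed down on the spring washer.

- **Spindle:** I found the flat two clicks to the positive side and pinched it square. The fingers measured 14.5–16 mm there, against 15.5 mm on the flat and up to 20 mm elsewhere. I turned it 90° clockwise in one grip, and the wrist picture afterwards showed the flat facing the driver.
- **Pulley:** I picked up the plain aluminium one and lowered it over the spindle with its screw toward the driver. It went past the depth where a misaligned screw would have stopped it, with no opposing vertical force.
- **Press:** I pressed until the tool height put the screw at 103 mm, assuming the pulley did not slip in the fingers, which is about 7 mm of washer travel. The net push was about 9.7 N, against 9.6 N expected.

**Checks that did not fully agree:**
- At earlier press steps the force suggested 0.5–1.5 mm less travel than the tool height did. The last readings agreed.
- Pixel edges in the wrist image, last compared with the expected position before the final half-millimetre of pressing, put the screw level with the tip to within about 1 mm.
- A sideways force of about 2.5 N from the spindle on the bore remained.
- I reached the limit of 12 viewed pictures, so I never viewed the final pose as a picture. The last one I saw, about 2 mm higher, showed the screw facing the driver tip and in line with it.

I did not touch the bearing, the collets or the coloured look-alikes.

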